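# Empty the core scoop through the scrap bin's flap

## Task

Throw away the four stone drill cores that lie in the scoop: hold the scoop by its handle, press the spring flap on top of the scrap bin open with the scoop's lip and tip all four cores through, so that the flap closes over them. Then set the scoop back down upright on the cardboard sheet, without dropping it. Touch the flap with nothing but the scoop, do not ram it or the bin, and leave the other things on the counter where they are.

Things in the scene. Friction and masses are not known exactly. Their poses are not given: they have to be found in the camera images.
- scoop_grip (a point): centre of the black handle of the aluminium hand scoop (loose, 0.2 to 0.3 kg): a flat-sided level bar 80 mm long (x), 18 mm wide (y), 24 mm tall (z). Axes are the scoop's: x from handle to lip, z up. The bar reaches 40 mm either way; its front end joins the scoop's back wall. The scoop's underside is 36 mm below this point
- scoop_lip (a point): middle of the lower edge of the scoop's lip, its foremost point: 162 mm ahead of scoop_grip and 6 mm below it in the scoop's frame; axes as scoop_grip
- scoop: the scoop; origin at the centre of its floor's underside, 75 mm ahead of scoop_grip, axes as there. Flat floor 70 (x) x 76 mm (y) outside; back and side walls 45 mm high, 4 mm thick; in front the floor goes on as a lip 60 mm long and 76 mm wide that rises 30 degrees from the floor, with 24 mm high cheeks at its sides
- core0_center (a point): centre of a stone drill core, a loose cylinder 20 mm across and 14 mm high (about 13 g), lying flat on the scoop's floor at the start; slides on the scoop and the flap at slopes above about 36 degrees
- core1_center (a point): centre of a stone drill core, a loose cylinder 20 mm across and 14 mm high (about 13 g), lying flat on the scoop's floor at the start; slides on the scoop and the flap at slopes above about 36 degrees
- core2_center (a point): centre of a stone drill core, a loose cylinder 20 mm across and 14 mm high (about 13 g), lying flat on the scoop's floor at the start; slides on the scoop and the flap at slopes above about 36 degrees
- core3_center (a point): centre of a stone drill core, a loose cylinder 20 mm across and 14 mm high (about 13 g), lying flat on the scoop's floor at the start; slides on the scoop and the flap at slopes above about 36 degrees
- bin: grey sheet-metal scrap bin, fixed, 210 (x) x 190 (y) x 130 mm (z), 4 mm walls; origin at the centre of its underside, z up. Closed all round but for a 110 (x) x 116 mm (y) opening in its flat top, from x = -75 to x = +35 mm, centred on y = 0
- flap_hinge (a point): middle of the flap's hinge line on the bin's top surface, at bin x = -75 mm, y = 0, z = 130 mm; axes as the bin's. The hinge runs along y; the bin's top goes on 30 mm behind it (-x)
- flap (a joint): bare steel flap 106 mm long, 112 wide, 4 thick, filling the opening; hinged at flap_hinge, free edge towards bin +x. 0 = shut, flush with the top; grows as it is pressed down into the bin, to 1.1 rad, as a ramp falling away from the hinge; cannot open upwards. A spring shuts it: 0.07 Nm at 0, 0.12 Nm at 0.75 rad; the cores' weight does not open it
- board: cardboard sheet under the scoop, fixed, 340 (x) x 260 (y) x 4 mm; origin at the centre of its underside
- knife: putty knife, 200 mm long, lying along its x on the cardboard beside the scoop; to be left alone; origin at its underside
- tape: small roll of masking tape, 56 mm across, 24 mm high, on the cardboard in front of the scoop; to be left alone; origin at its underside
- sander: black rubber sanding block, 65 x 120 x 40 mm; to be left alone; origin at its underside
- clamp: bar clamp lying flat, 240 mm long; to be left alone; origin at its underside
Mind the look-alikes: they are no part of the job. Leave any green or purple look-alike of the scoop alone.

How it is judged:
By the outcome, as a careful person would: the job done as asked, in the order asked, and still so for the second after the job is handed in, with the robot touching nothing.
It also fails if it takes over 61 s, if anything falls off the work surface, if the arm or the gripper's body presses on something with over 40 N, if the wrist force passes 120 N, or if a joint passes its speed limit or range.

## Robot

A 6-joint arm with a two-finger parallel gripper is mounted at the origin on the work surface. World frame = base frame: x ahead of the robot, y to its left, z up, the work surface at z = 0. Lengths are in m, angles in rad, forces in N, time in s.
With the tool pointing down it reaches from about 0.35 to 0.975 m from the base axis. Payload 7.1 kg.
Tool frame: the origin (TCP) lies between the finger pads; the fingertips stand ctrl.finger_overhang ahead of it and the grasp point (between the pads) lies 2 mm behind it (ctrl.finger_overhang is the distance from the TCP to the fingertips, in m); z points along the fingers, y is the line along which they close (so a half turn about z gives the same grasp; the last joint's range is limited). The gripper opens to 88 mm and grips with 3 to 60 N. Pads are 20 mm wide; open, the fingers measure 115 mm over their backs; the gripper's body (75 mm by 178 mm) begins 61 mm behind the grasp point.
Start: joints at [-1.345, 0.423, 1.63, -0, 1.089, -0.019], TCP at [0.151, -0.606, 0.24] pointing down, gripper open.
Joint ranges: [-3, 3], [-0.9, 2.11], [0.09, 2.58], [-1.31, 4.45], [0.11, 2.69], [-2.54, 2.54]. Speed limits (rad/s): [2.39, 2.39, 3.01, 3.14, 3.14, 3.14].

## Interface

Orientations are given as a unit quaternion [x, y, z, w].
In Python, from cell import ctrl, fingers, kin, cams, job_done, telemetry gives the robot as it stands. Calls block until the motion is done:
- ctrl.reach(position, orientation): joint-space move of the TCP to a pose.
- ctrl.move_linear(position, ori=None, max_speed=0.15, threshold=None): straight line of the TCP; ori=None keeps the orientation; max_speed is the mean speed in m/s. With threshold (N) it stops when the force on the tool has changed by that much, and returns True; else False.
- ctrl.set_joints(angles): joint-space move.
- fingers.ungrasp() and fingers.grasp(f_grip=None): open the fingers fully, or close them until they stop; f_grip is the grip in N (None keeps the last).
- ctrl.sleep(seconds).
- kin.solve_ik(position, orientation): joint angles nearest the present ones, or None.
- cams.read_camera(name): name is "scene" or "side" or "wrist"; returns a dict with "color" (384x512x3 uint8, blue, green, red), "z_map" (384x512 float32, m along the optical axis (not along the pixel's ray), 0 where there is no reading), "intrinsics" (3x3 intrinsics, pixels), "R" (3x3) and "t" (3): a world point X has camera coordinates R X + t; the wrist camera has in their place "hand_eye" (4x4, takes a point from camera to tool coordinates, whose origin is the TCP and whose axes are the flange's). Camera axes: x right, y down, z forward; pixel columns grow to the right and rows downward; lengths in m; the calibration is good to about 2 mm. A picture is of the moment at which its call begins: read the wrist's pose just before it.
A pose or a line that the arm cannot do raises ctrl.IKError and nothing moves.
- job_done(): hands the job in; it is judged then, once.
Readings, each from a call of its own:
- telemetry.get_time_s(): time.
- telemetry.get_qpos(): joint angles.
- telemetry.get_dq(): joint speeds.
- telemetry.get_effort(): joint torques, N m.
- telemetry.get_tcp_pos(): TCP position.
- telemetry.get_orientation(): TCP orientation.
- telemetry.get_force(): force on the tool from outside, world axes, zero at the start.
- telemetry.get_torque(): the same for the moment, N m.
- telemetry.get_width(): finger opening in m.
- telemetry.get_gripper_force(): force on a finger pad.
Only numpy, scipy, OpenCV 4.12 (cv2) and the standard library are available. Lean on these libraries where they do the work, as an engineer would, in place of code of your own. Each camera call takes 0.05 s, during which the arm holds its last target. There are 200 camera calls.

## Working session

There is one attempt and no reset: what is moved stays moved. The work goes in short steps, each a Python script; the robot and the scene stay as the last script left them, time stands still between calls to the robot, and variables do not carry over. Pictures are saved under pics/ and viewed, at most 10 in all, crops included, and the job is handed in when it is done.

```bash
ls; mkdir -p pics; python3 - <<'E'
from cell import *
import cv2,numpy as np
for n in("scene","side"):
    d=cams.read_camera(n); cv2.imwrite(f"pics/{n}0.png",d["color"]); np.savez(f"{n}0.npz",**d)
    print(n,d["R"].round(3).tolist(),d["t"],d["intrinsics"][0])
print(ctrl.finger_overhang,telemetry.get_time_s())
a=cv2.imread("pics/scene0.png")
E
```

```text
pics
scene [[0.335, 0.942, 0.005], [0.668, -0.234, -0.707], [-0.665, 0.24, -0.707]] [-0.00837905 -0.29675553  1.71639368] [467.4194552    0.         250.20457015]
side [[0.929, -0.37, -0.014], [-0.279, -0.675, -0.682], [0.243, 0.638, -0.731]] [-0.51447764  0.0799017   1.37571149] [436.40851097   0.         258.46507934]
0.017 0.1
```

View pics/scene0.png

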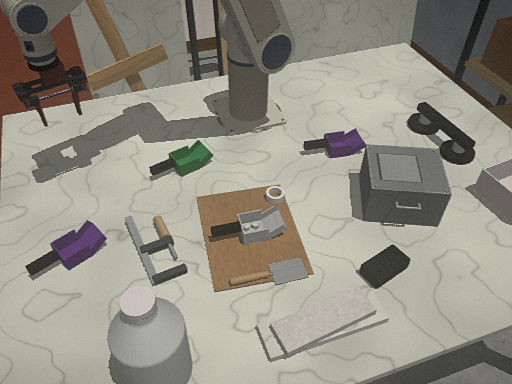

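View pics/side0.png

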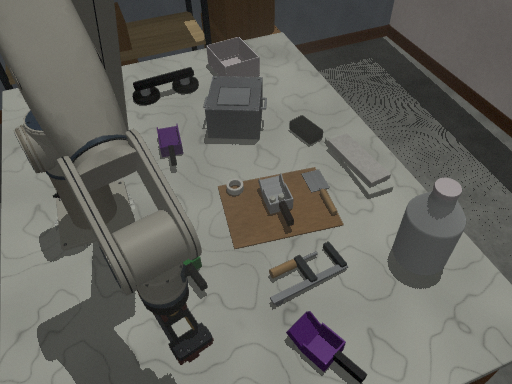

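```bash
python3 - <<'E'
import cv2,numpy as np
s=np.load("scene0.npz");d=np.load("side0.npz")
a=s["color"][175:300,190:320]; b=s["color"][135:235,350:454]
e=d["color"][70:145,195:275]; f=d["color"][165:245,215:345]
R=lambda i:cv2.resize(i,(400,300),interpolation=cv2.INTER_CUBIC)
cv2.imwrite("pics/crop0.png",np.vstack([np.hstack([R(a),R(b)]),np.hstack([R(f),R(e)])]))
def pt(n,u,v):
    z=n["z_map"][v,u];K=n["intrinsics"];c=np.linalg.inv(K)@[u,v,1]*z
    return (n["R"].T@(c-n["t"])).round(3)
for nm,n,L in(("scene",s,[(255,214),(220,231),(230,229),(274,221),(402,168),(370,165),(436,168),(403,183)]),("side",d,[(285,212),(290,180),(235,97),(212,85),(258,85),(236,105),(236,82)])):
    for p in L: print(nm,p,pt(n,*p))
E
```

```text
scene (255, 214) [ 0.513 -0.16   0.036]
scene (220, 231) [ 0.549 -0.273  0.047]
scene (230, 229) [ 0.551 -0.245  0.047]
scene (274, 221) [ 0.546 -0.115  0.024]
scene (402, 168) [0.569 0.256 0.133]
scene (370, 165) [0.527 0.179 0.131]
scene (436, 168) [0.6   0.346 0.132]
scene (403, 183) [0.619 0.228 0.129]
side (285, 212) [ 0.537 -0.259  0.052]
side (290, 180) [ 0.627 -0.102  0.004]
side (235, 97) [0.561 0.241 0.132]
side (212, 85) [0.508 0.35  0.129]
side (258, 85) [0.665 0.279 0.132]
side (236, 105) [0.548 0.195 0.132]
side (236, 82) [0.596 0.329 0.132]
```

View pics/crop0.png

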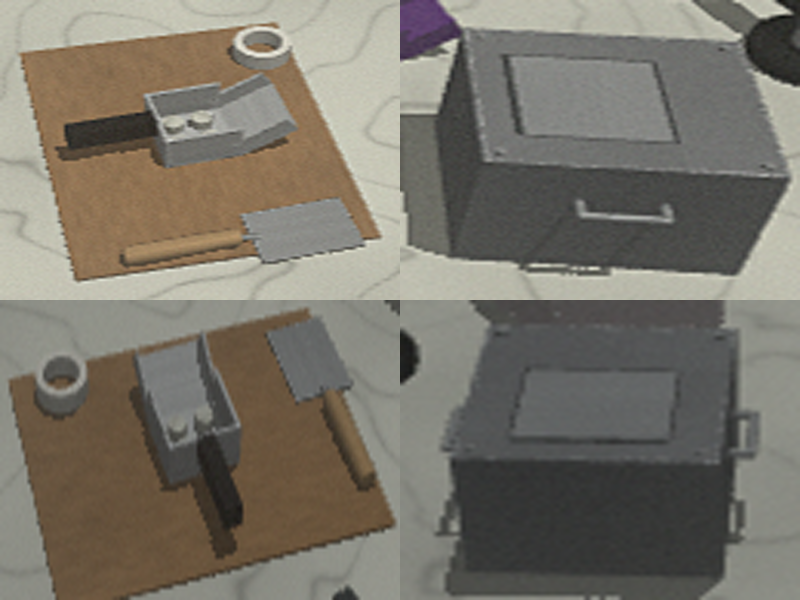

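Scene candidates: aluminium scoop at (255,228) with white cores in it and a black handle; look-alikes are purple (78,245), purple (335,143) and green (182,160). The aluminium one on the cardboard with the cores is the one meant, and the crop confirms it. The flap bin is at (403,175). The flap sits nearer its left edge in the scene view, so the hinge faces the scoop. The open tray at (500,185) is not part of the job.

```bash
python3 - <<'E'
import cv2,numpy as np
for nm,bb,sb in(("scene",(340,130,460,230),(200,195,310,290)),("side",(195,65,280,150),(215,165,345,245))):
    n=np.load(nm+"0.npz");z=n["z_map"];K=n["intrinsics"]
    v,u=np.mgrid[:384,:512]
    c=np.stack([(u-K[0,2])/K[0,0]*z,(v-K[1,2])/K[1,1]*z,z],-1)
    P=(c-n["t"])@n["R"]; P[z==0]=np.nan
    V=n["color"].max(2).astype(int); S=V-n["color"].min(2)
    def box(b):
        m=np.zeros(z.shape,bool);m[b[1]:b[3],b[0]:b[2]]=1;return m
    # bin top: depth plane, flap: brighter
    m=box(bb)&(abs(P[...,2]-.131)<.007)
    m=cv2.morphologyEx(m.astype(np.uint8),cv2.MORPH_OPEN,np.ones((3,3)))>0
    r=cv2.minAreaRect(P[m][:,:2].astype(np.float32)*1000); print(nm,"bintop",r,"z",np.median(P[m][:,2]),np.mean(V[m]))
    print("  V hist",np.percentile(V[m],[5,25,50,75,95]))
    # handle
    m=box(sb)&(V<60)&(P[...,2]>.036)&(P[...,2]<.065)
    q=P[m][:,:2]*1000; print("  handle",len(q),cv2.minAreaRect(q.astype(np.float32)),np.median(P[m][:,2]))
    # scoop grey high (walls)
    m=box(sb)&(S<25)&(V>80)&(P[...,2]>.012)&(P[...,2]<.065)
    k,l,st,ce=cv2.connectedComponentsWithStats(m.astype(np.uint8))
    for i in range(1,k):
        if st[i,4]>60: q=P[l==i]; print("  grey",st[i],cv2.minAreaRect(q[:,:2].astype(np.float32)*1000),q[:,2].max())
    m=box(sb)&(S>40)&(P[...,2]>.011)&(P[...,2]<.04); q=P[m]
    if len(q)>20:print("  knife handle",len(q),cv2.minAreaRect(q[:,:2].astype(np.float32)*1000),np.percentile(q[:,2],95))
E
```

```text
scene bintop ((568.85107421875, 271.07672119140625), (213.23036193847656, 198.65309143066406), 64.29186248779297) z 0.1307597412898274 118.28891409129572
  V hist [ 85.3 112.  116.  133.  139. ]
  handle 248 ((544.1729736328125, -256.0787658691406), (78.35387420654297, 23.078222274780273), 87.76806640625) 0.05101183205388698
  grey [266 195  19   8  99] ((460.71484375, -77.1676254272461), (53.54865264892578, 23.04519271850586), 70.77066040039062) 0.03233134568813339
  grey [ 237  206   50   38 1121] ((549.97119140625, -156.1398468017578), (122.99962615966797, 81.0186767578125), 86.39268493652344) 0.05730764426130624
  knife handle 269 ((576.3047485351562, -190.02578735351562), (189.59571838378906, 262.9756774902344), 86.68952178955078) 0.026551253776589654
side bintop ((568.8023681640625, 270.63360595703125), (221.70294189453125, 190.51414489746094), 64.82119750976562) z 0.1318712277819698 87.83856749311295
  V hist [ 63.7  84.   86.   99.  102.3]
  handle 180 ((541.1506958007812, -256.4680480957031), (83.90899658203125, 18.800457000732422), 85.82647705078125) 0.052705799176957335
  grey [258 173  36  32 429] ((548.474365234375, -155.819580078125), (127.11152648925781, 78.02656555175781), 85.97625732421875) 0.057351889369500725
  grey [226 178  18  17 183] ((441.662109375, -73.25587463378906), (55.877925872802734, 55.38557434082031), 27.327014923095703) 0.03454957521964353
  knife handle 119 ((544.9108276367188, -251.85984802246094), (324.41424560546875, 216.36874389648438), 20.299028396606445) 0.028320016088595443
```

```bash
cat > h.py <<'E'
from cell import *
import numpy as np
from scipy.spatial.transform import Rotation as Rn
D=np.pi/180
LEAN=30*D          # tool leans back from the scoop's -z
G0=np.array([.5428,-.256,.040]); SY=86.3*D
BY=64.5*D; B=np.array([.569,.271,0])
def scoopR(yaw,th): return Rn.from_euler('z',yaw)*Rn.from_euler('y',th)   # nose-down th
def tool(g,yaw,th,flip=0):
    # tool z = -scoop z leaned forward; tool y = +-scoop y
    R=scoopR(yaw,th)*Rn.from_euler('y',-LEAN)*Rn.from_euler('x',np.pi)*Rn.from_euler('z',flip*np.pi)
    return np.array(g)+R.apply([0,0,.002]),R.as_quat()
def bin2w(p): return B+Rn.from_euler('z',BY).apply(p)
def grip_for_tip(x,z,th,yaw=None):   # tip in hinge frame
    yaw=BY if yaw is None else yaw
    t=bin2w([-.075+x,0,.130+z])
    return t-scoopR(yaw,th).apply([.162,0,-.006])
def tipphi(r,phi,off=.0): return r*np.cos(phi)+off*np.sin(phi),-r*np.sin(phi)+off*np.cos(phi)
E
python3 - <<'E'
import h; from h import *
import cv2
for nm,bb,kb,T in(("scene",(375,145,432,190),(225,265,272,290),124),("side",(210,75,262,112),(318,185,340,216),93)):
    n=np.load(nm+"0.npz");z=n["z_map"];K=n["intrinsics"];v,u=np.mgrid[:384,:512]
    c=np.stack([(u-K[0,2])/K[0,0]*z,(v-K[1,2])/K[1,1]*z,z],-1);P=(c-n["t"])@n["R"]
    V=cv2.GaussianBlur(n["color"].max(2),(3,3),0).astype(int);S=n["color"].max(2).astype(int)-n["color"].min(2)
    m=np.zeros(z.shape,bool);m[bb[1]:bb[3],bb[0]:bb[2]]=1
    m&=(V>T)&(abs(P[...,2]-.131)<.012)
    k,l,st,_=cv2.connectedComponentsWithStats(m.astype(np.uint8));i=1+st[1:,4].argmax()
    print(nm,"flap",cv2.minAreaRect(P[l==i][:,:2].astype(np.float32)*1000),st[i])
    m=np.zeros(z.shape,bool);m[kb[1]:kb[3],kb[0]:kb[2]]=1
    m&=(P[...,2]>.014)&(S>40);q=P[m];print(" knife",q[:,:2].min(0),q[:,:2].max(0),np.percentile(q[:,2],95))
print("exp flap",bin2w([-.075+.053,0,.13]))
for L in (0,20,30,45):
  h.LEAN=L*D
  for f in(0,1):
    o=[]
    for g,y,th in[(G0,SY,0),(G0+[0,0,.15],SY,0),(grip_for_tip(.08,.06,20*D),BY,20*D)]+[(grip_for_tip(*tipphi(.08,p*D),(p+36)*D),BY,(p+36)*D) for p in(0,18,36,54)]:
        q=kin.solve_ik(*tool(g,y,th,f)); o.append(None if q is None else np.round(q,2).tolist())
    print(L,f,o)
E
```

```text
scene flap ((559.673583984375, 251.2746124267578), (102.65091705322266, 114.48107147216797), 63.93389892578125) [379 154  41  28 923]
 knife [ 0.68290707 -0.47401199] [ 1.34185456 -0.1915946 ] 0.02686461136058217
side flap ((560.0252075195312, 252.86553955078125), (104.22630310058594, 107.92608642578125), 64.22074127197266) [218  88  32  16 463]
 knife [ 0.68236736 -0.29172779] [ 0.70151241 -0.19530318] 0.028461289991054375
exp flap [0.55952876 0.25114312 0.13      ]
0 0 [[-0.46, 0.67, 1.78, -0.0, 0.69, -0.4], [-0.46, 0.45, 1.72, 0.0, 0.97, -0.4], [0.38, 0.39, 1.7, -0.24, 1.32, 0.91], [0.47, 0.56, 1.57, -0.37, 1.53, 1.03], [0.55, 0.73, 1.39, -0.47, 1.84, 1.07], [0.6, 0.92, 1.22, -0.59, 2.13, 1.05], [0.63, 1.1, 1.08, -0.76, 2.38, 0.97]]
0 1 [None, None, [0.38, 0.39, 1.7, -0.24, 1.32, -2.23], [0.47, 0.56, 1.57, -0.37, 1.53, -2.11], [0.55, 0.73, 1.39, -0.47, 1.84, -2.07], [0.6, 0.92, 1.22, -0.59, 2.13, -2.09], [0.63, 1.1, 1.08, -0.76, 2.38, -2.17]]
20 0 [[-0.6, 0.74, 1.68, 0.37, 0.94, -0.79], [-0.6, 0.53, 1.63, 0.32, 1.18, -0.69], [0.25, 0.27, 1.84, -0.0, 1.04, 0.69], [0.38, 0.41, 1.71,
[... 728 characters left out ...]
09, 2.24], [-0.66, 0.59, 1.59, 0.44, 1.31, 2.35], None, [0.32, 0.35, 1.78, -0.09, 1.09, -2.33], [0.45, 0.49, 1.58, -0.26, 1.41, -2.16], [0.55, 0.68, 1.38, -0.38, 1.72, -2.08], [0.61, 0.88, 1.19, -0.49, 2.01, -2.07]]
45 0 [[-0.73, 0.9, 1.52, 0.61, 1.32, -1.01], [-0.73, 0.69, 1.52, 0.59, 1.5, -0.89], [0.04, 0.2, 2.01, 0.55, 0.8, 0.12], [0.21, 0.28, 1.89, 0.16, 0.88, 0.56], [0.38, 0.39, 1.7, -0.12, 1.17, 0.87], [0.5, 0.56, 1.49, -0.27, 1.49, 1.02], [0.58, 0.75, 1.29, -0.39, 1.79, 1.08]]
45 1 [[-0.73, 0.9, 1.52, 0.61, 1.32, 2.13], [-0.73, 0.69, 1.52, 0.59, 1.5, 2.25], None, None, [0.38, 0.39, 1.7, -0.12, 1.17, -2.27], [0.5, 0.56, 1.49, -0.27, 1.49, -2.12], [0.58, 0.75, 1.29, -0.39, 1.79, -2.07]]
```

```bash
sed -i 's/^BY=64.5/BY=64.3/' h.py; python3 - <<'E'
from h import *
import cv2
p,q=tool(G0,SY,0)
zt=Rn.from_quat(q).apply([0,0,1])
ctrl.reach(p-.13*zt,q)
ctrl.move_linear(p-.05*zt,max_speed=.12)
print(ctrl.move_linear(p,max_speed=.06,threshold=6), telemetry.get_tcp_pos()-p)
fingers.grasp(55)
print(telemetry.get_width(),telemetry.get_gripper_force(),telemetry.get_force(),telemetry.get_time_s())
ctrl.move_linear(p+[0,0,.08],max_speed=.06)
print(telemetry.get_width(),telemetry.get_force(),telemetry.get_torque(),telemetry.get_time_s())
a=cams.read_camera("scene");b=cams.read_camera("side")
np.savez("lift.npz",a=a["color"],b=b["color"],za=a["z_map"])
R=lambda i:cv2.resize(i,(400,300),interpolation=cv2.INTER_CUBIC)
cv2.imwrite("pics/lift.png",np.hstack([R(a["color"][120:300,180:420]),R(b["color"][110:260,180:380])]))
E
```

```text
False [ 0.00022613 -0.00025466  0.00022004]
0.017397208723485887 54.99862790107727 [ 0.23396904 -0.05414378  0.14112212] 4.7583
0.018037222404893406 [ 0.06635699  0.36605158 -2.96216781] [-0.72299181 -0.02897418 -0.09641123] 6.2417
```

View pics/lift.png

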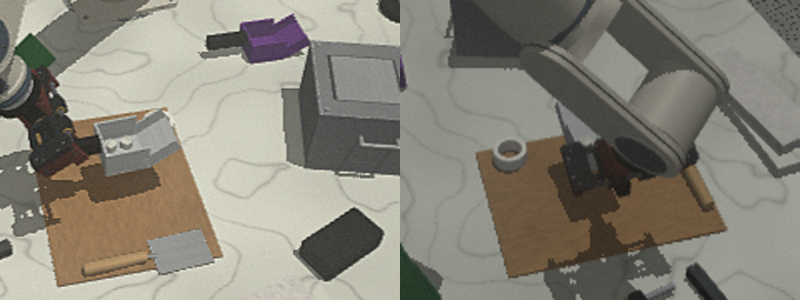

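The scoop is held level with the cores inside (about (115,148) in the left crop). Next I'll carry it level to above the flap and check the lip there.

```bash
python3 - <<'E'
from h import *
import cv2
p,q=tool(G0+[0,0,.22],SY,0); ctrl.move_linear(p,q,max_speed=.15)
g=grip_for_tip(.08,.07,0); g[2]=max(g[2],.26)
ctrl.move_linear(*tool(g,BY,0),max_speed=.15)
ctrl.move_linear(*tool(grip_for_tip(.08,.03,25*D),BY,25*D),max_speed=.08)
ctrl.sleep(.2)
print(telemetry.get_time_s(),telemetry.get_width(),telemetry.get_force(),telemetry.get_torque())
a=cams.read_camera("scene");b=cams.read_camera("side")
np.savez("hov.npz",a=a["color"],b=b["color"],za=a["z_map"],zb=b["z_map"])
t=bin2w([.005,0,.16]);ims=[]
for c in(a,b):
    im=cv2.resize(c["color"],None,fx=4,fy=4,interpolation=cv2.INTER_CUBIC);u0=None
    R=scoopR(BY,25*D)
    for k,s in enumerate((0,-.038,.038)):
        x=c["intrinsics"]@(c["R"]@(t+R.apply([0,s,0]))+c["t"]);x=x[:2]/x[2]
        if k==0:u0=x
        cv2.circle(im,tuple(int(i) for i in (x+.5)*4),3,(0,0,255),-1)
    u,v=(u0*4).astype(int);u=np.clip(u,200,1848);v=np.clip(v,200,1336);ims.append(im[v-200:v+200,u-200:u+200])
cv2.imwrite("pics/hov.png",np.hstack(ims))
E
```

```text
11.1 0.017854126157813673 [ 0.51876826 -0.591957   -2.94397096] [-0.28400757  0.02983462 -0.02778946]
```

View pics/hov.png

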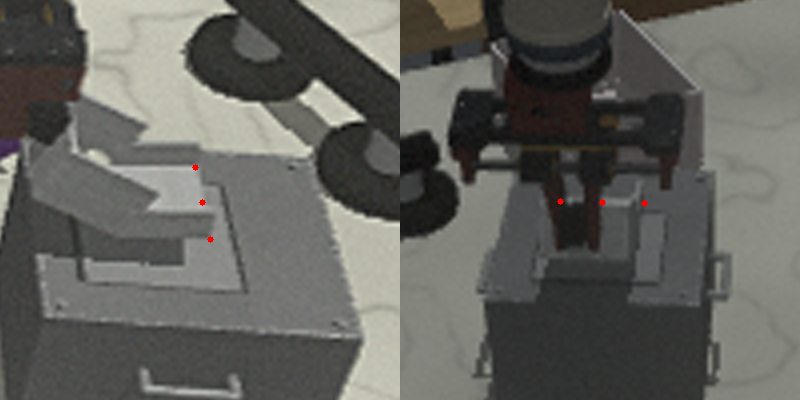

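The lip edge lands on the predicted points (scene crop (195,167) to (210,239)), inside the flap. Now I'll press and tip.

```bash
python3 - <<'E'
from h import *
import cv2
def go(x,z,th,v): 
    ctrl.move_linear(*tool(grip_for_tip(x,z,th*D),BY,th*D),max_speed=v)
    f=telemetry.get_force();print(th,f.round(1),telemetry.get_torque().round(2),round(telemetry.get_width(),4),telemetry.get_time_s())
go(.08,.004,36,.06)
for p in(0,9,18,27,36,45,54):
    go(*tipphi(.08,p*D),p+36,.04 if p==0 else .07)
ctrl.sleep(.8)
a=cams.read_camera("scene");b=cams.read_camera("side")
R=lambda i:cv2.resize(i,(400,400),interpolation=cv2.INTER_CUBIC)
cv2.imwrite("pics/tip.png",np.hstack([R(a["color"][100:220,345:465]),R(b["color"][40:150,180:290])]))
print(telemetry.get_force())
E
```

```text
36 [ 0.2 -0.9 -3.2] [-0.14 -0.02  0.03] 0.0176 11.625
36 [-0.7 -0.4 -2.5] [-0.05  0.04  0.07] 0.0178 11.875
45 [-0.2  0.6 -1.9] [ 0.29 -0.29 -0.02] 0.0173 12.2667
54 [-0.6  1.1 -2.6] [ 0.46 -0.35 -0.01] 0.0177 12.6583
63 [ 0.9  0.9 -1.8] [ 0.61 -0.35  0.04] 0.0177 13.05
72 [ 1.2  0.8 -1.5] [ 0.75 -0.44  0.08] 0.0178 13.4417
81 [ 1.   1.8 -2. ] [ 0.95 -0.48 -0.03] 0.0175 13.8333
90 [ 0.3  1.3 -2.4] [ 1.15 -0.5   0.02] 0.0179 14.225
[ 1.08873979  0.70857492 -0.80318502]
```

View pics/tip.png

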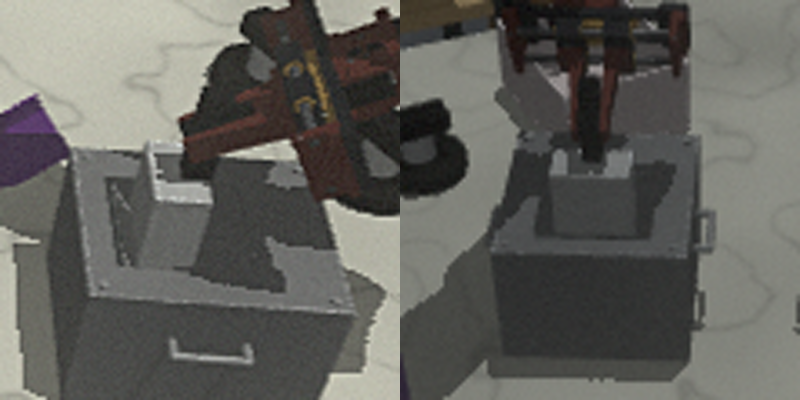

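The lip holds the flap open and the scoop stands nearly vertical in the opening (scene crop (180,205)). I'll give it a small nudge, withdraw straight up, and check that the scoop is empty.

```bash
python3 - <<'E'
from h import *
import cv2
def go(x,z,th,v): ctrl.move_linear(*tool(grip_for_tip(x,z,th*D),BY,th*D),max_speed=v)
go(*tipphi(.08,57*D),96,.06); ctrl.sleep(.4)
go(*tipphi(.08,54*D),90,.06); ctrl.sleep(.3)
x,z=tipphi(.08,54*D); x+=.004
go(x,-.03,90,.06); go(x,.0,90,.06); go(x,.06,90,.08)
ctrl.sleep(.3)
print(telemetry.get_force(),telemetry.get_time_s(),telemetry.get_width())
g=grip_for_tip(.02,.16,0);g[2]=.30
ctrl.move_linear(*tool(g,BY,0),max_speed=.12); ctrl.sleep(.3)
print(telemetry.get_force(),telemetry.get_time_s())
a=cams.read_camera("scene");b=cams.read_camera("side")
R=lambda i:cv2.resize(i,(400,400),interpolation=cv2.INTER_CUBIC)
cv2.imwrite("pics/emp.png",np.hstack([R(a["color"][70:230,310:470]),R(b["color"][30:180,170:320])]))
E
```

```text
[ 0.34713373 -0.21592076 -2.21801833] 19.175 0.017674466742611885
[-0.19166319  0.1146978  -1.93496313] 21.85
```

View pics/emp.png

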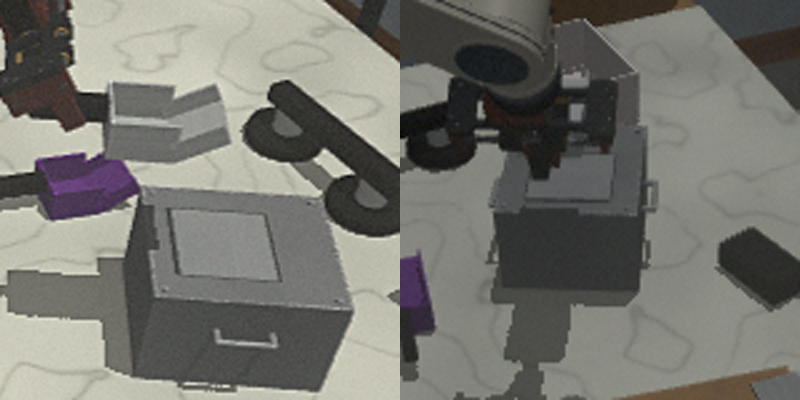

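The scoop is empty (floor visible at (140,125)) and the flap is shut flush with nothing on it (220,245). Returning to the cardboard, I'll check the scoop's pitch in the hand before setting it down.

```bash
python3 - <<'E'
from h import *
ctrl.move_linear(*tool(G0+[0,0,.22],SY,0),max_speed=.15)
ctrl.move_linear(*tool(G0+[0,0,.05],SY,0),max_speed=.12)
ctrl.sleep(.2)
n=cams.read_camera("scene");z=n["z_map"];K=n["intrinsics"];v,u=np.mgrid[:384,:512]
c=np.stack([(u-K[0,2])/K[0,0]*z,(v-K[1,2])/K[1,1]*z,z],-1);P=((c-n["t"])@n["R"])[z>0]
L=scoopR(SY,0).inv().apply(P-(G0+[0,0,.05]))*1000
for s in(-1,1):
  for x0 in(45,60,75,90):
    m=(abs(L[:,1]*s-37)<5)&(L[:,0]>x0)&(L[:,0]<x0+15)&(abs(L[:,2])<40); print(s,x0,m.sum(),np.percentile(L[m,2],90).round(1) if m.sum() else '')
m=(abs(L[:,1])<28)&(L[:,2]<25)&(L[:,2]>-60)
for x0 in(60,75,90,115,130,145): k=m&(L[:,0]>x0)&(L[:,0]<x0+15);print("floor",x0,k.sum(),np.median(L[k,2]).round(1))
E
```

```text
-1 45 64 8.9
-1 60 70 8.6
-1 75 63 10.0
-1 90 69 9.1
1 45 36 10.2
1 60 53 9.8
1 75 53 8.9
1 90 63 9.4
floor 60 40 -30.9
floor 75 40 -31.0
floor 90 41 -30.8
floor 115 68 -23.2
floor 130 82 -14.9
floor 145 79 -6.4
```

```bash
python3 - <<'E'
from h import *
import cv2
p,q=tool(G0,SY,0)
ctrl.move_linear(p+[0,0,.006],q,max_speed=.08)
print(ctrl.move_linear(p-[0,0,.003],q,max_speed=.015,threshold=3),telemetry.get_tcp_pos()-p,telemetry.get_force())
fingers.ungrasp(); ctrl.sleep(.3)
zt=Rn.from_quat(q).apply([0,0,1])
ctrl.move_linear(telemetry.get_tcp_pos()-.14*zt,max_speed=.1)
ctrl.sleep(.3)
a=cams.read_camera("scene")
print(telemetry.get_time_s(),telemetry.get_width())
cv2.imwrite("pics/end.png",a["color"])
E
```

```text
True [ 2.01055154e-04 -1.51432281e-04 -5.79325387e-05] [ 7.16600050e-04 -1.20229765e+00  4.26768256e+00]
30.7083 0.08786665884106638
```

View pics/end.png

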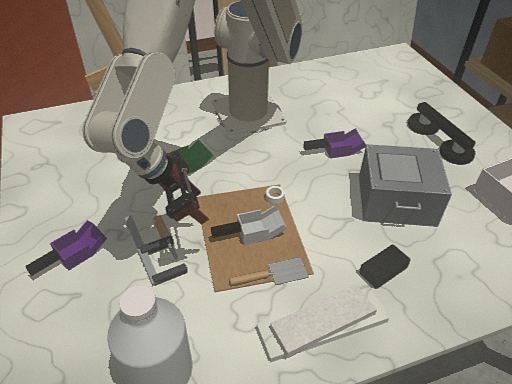

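The scoop stands empty and upright on the cardboard at (248,228). The flap is shut at (402,168), nothing else has moved, and the gripper is clear. Handing in.

```bash
python3 -c "
from cell import *
print(job_done())"
```

```text
the job is handed in; nothing more can be done
None
```

The scoop was tipped empty through the flap, which closed flush with no cores left in view, and set back upright on the cardboard; the job was handed in at about 31 s.

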